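# Put the baby's brush and comb away in the grooming tray

## Task

Put the wooden hairbrush and the wooden comb away in the grooming tray, each lying flat on the bottom of the recess cut to its outline: the brush bristles up with its head in the wide symmetrical bay, the comb with its teeth in the lopsided bay, both handles in the narrow slots. Set them down rather than dropping them, and leave the jar, the teether and the rattle where they are.

Things in the scene. Friction and masses are not known exactly. Their poses are not given: they have to be found in the camera images.
- tray: Low light-wood tray, fixed, 216 (x) by 189 (y) mm, 16 mm high; origin at the centre of its underside. Bottom 6 mm thick. Two recesses 10 mm deep lie side by side, x -98 to 98 mm: narrow handle slots at the -x end (x -98 to -45), wide bays at the +x end (x 5 to 98). Between (x -45 to 5) a finger channel is cut down to the bottom across the whole width, open at both sides.
- brush_place (a point): Where the brush's origin belongs, on the bottom of the symmetrical +y recess, at (0, 48.5, 6) mm in the tray; axes as the tray; the brush's x goes along this x. Recess from here: slot y -19 to 19 mm, bay y -36 to 36 mm.
- comb_place (a point): Where the comb's origin belongs, on the bottom of the lopsided -y recess, at (0, -31.5, 6) mm in the tray; axes as the tray; the comb's x goes along this x. Recess from here: slot y -19 to 19 mm, bay y -53 to 19 mm.
- brush: Wooden hairbrush on its back, bristles up (+z), 180 mm long along x, about 90 g. Origin at mid-length on its underside. Straight handle x -90 to 20 mm, 22 mm wide, 20 mm thick; oval head x 19 to 90 mm, 56 mm wide, 14 mm thick, bristles up to z = 29 mm. Balances near x = 5 mm.
- brush_tip (a point): Head end of the brush, at (90, 0, 0) mm in its frame.
- comb: Wooden wide-toothed comb lying flat, 180 mm long along x, about 50 g. Origin under its bar at mid-length. The bar (handle and back in one) is 22 mm wide, 14 mm thick, full length; the teeth, z 3 to 10 mm, stick out to -y from x = 23 to 89 mm, as far as y = -45 mm. Bare handle x -90 to 20 mm. Balances near x = 5 mm.
- comb_tip (a point): Toothed end of the comb's bar, at (90, 0, 0) mm in its frame.
- jar: Closed glass jar with metal lid, 68 mm across, 100 mm tall, standing; origin at the centre of its underside. Leave alone.
- teether: Beige silicone teething ring, 76 mm across, 14 mm thick, lying flat; origin at the centre of its underside. Leave alone.
- rattle: Blue plastic rattle lying flat, 150 mm long along x, big disc (60 mm across, 24 mm thick) at the +x end; origin on its underside in the middle. Leave alone.
Not all that is in view belongs to the job. Leave any pink look-alike of the comb alone.

How it is judged:
By the outcome, as a careful person would: the job done as asked, in the order asked, and still so for the second after the job is handed in, with the robot touching nothing.
It also fails if it takes over 54 s, if anything falls off the work surface, if the arm or the gripper's body presses on something with over 40 N, if the wrist force passes 120 N, or if a joint passes its speed limit or range.

## Robot

A 6-joint arm with a two-finger parallel gripper is mounted at the origin on the work surface. World frame = base frame: x ahead of the robot, y to its left, z up, the work surface at z = 0. Lengths are in m, angles in rad, forces in N, time in s.
With the tool pointing down it reaches from about 0.35 to 0.775 m from the base axis. Payload 7.3 kg.
Tool frame: the origin (TCP) lies at the centre of the arm's flange, where the gripper is bolted on; the fingertips stand 178 mm ahead of it and the grasp point (between the pads) lies 159 mm ahead of it; z points along the fingers, y is the line along which they close (so a half turn about z gives the same grasp; the last joint's range is limited). The gripper opens to 92 mm and grips with 3 to 60 N. Pads are 19 mm wide; open, the fingers measure 130 mm over their backs; the gripper's body (75 mm by 190 mm) begins 47 mm behind the grasp point.
Start: joints at [-1.256, 0.342, 1.524, -0, 1.275, -0.146], TCP at [0.233, -0.47, 0.405] pointing down, gripper open.
Joint ranges: [-2.53, 2.53], [-0.77, 2.02], [0.04, 2.7], [-1, 4.14], [0.28, 2.66], [-3.11, 3.11]. Speed limits (rad/s): [2.57, 2.57, 3.14, 3.14, 3.14, 3.14].

## Interface

Orientations are given as [roll, pitch, yaw] about the fixed x, y, z axes, in that order (R = Rz(yaw) Ry(pitch) Rx(roll)).
In Python, from cell import telemetry, vision, ticket gives the robot as it stands.
- The arm moves only by the shell command python3 -m crank 'ROWS' [FORCE]. ROWS is JSON, a list of rows, each a list of 5 numbers: the gripper command: -1 is shut, 1 is fully open, values between are in proportion, then the shift along the tool's x, y, z in mm, then the turn about the tool's z in rad. In form: [[fingers, dx, dy, dz, roll], ...]. A call has 1 to 12 rows; each row is the pose to reach, as a shift and turn from the pose commanded when the call began, along the tool's axes at that moment; what a row does not reach only later rows make up. A row lasts 1/12 s, in which the tool goes at most 41.7 mm and 7.16 degrees, less where a joint would pass 70% of its speed; a pose out of reach is approached as far as the arm can. A call with a gripper value outside its range is refused whole. The fingers move at their own pace and stop on an object; FORCE is the grip in N (left out, the last holds). Time passes only in rows, so rows that repeat a pose let the fingers close. It gives the time, the measured TCP pose, the force, the opening and the grip force at its end, in the units of the state.
- telemetry.observe(): the state, without advancing time (a new reading comes with each control period).
- vision.read_camera(name): name is "scene" or "top" or "wrist"; returns (picture, depth): 384x512x3 uint8, red, green, blue; 384x512 float32, m along the optical axis (not along the pixel's ray), 0 where there is no reading.
- vision.get_calibration(name): a dict with "camera_matrix" (3x3 intrinsics, pixels), "rvec" (rotation vector, rad) and "tvec" (3), from world to camera coordinates, as OpenCV has them. Camera axes: x right, y down, z forward; pixel columns grow to the right and rows downward; lengths in m; the calibration is good to about 2 mm. A picture is of the moment at which its call begins: read the wrist's pose just before it. get_calibration takes no time and is no camera call; for the wrist camera it gives the pose at the moment of the call.
- ticket.hand_in(): hands the job in; it is judged then, once.
The state is a dict: "time": time; "qpos": joint angles; "qvel": joint speeds; "joint_efforts": joint torques, N m; "tool_pos": TCP position; "tool_rot": TCP orientation; "contact_force": force on the tool from outside, world axes, zero at the start; "torque": the same for the moment, N m; "opening": finger opening in m; "grip_force": force on a finger pad.
Only numpy, scipy, OpenCV 4.12 (cv2) and the standard library are available. Lean on these libraries where they do the work, as an engineer would, in place of code of your own. Each camera call takes 0.05 s, during which the arm holds its last target. There are 200 camera calls.

## Working session

There is one attempt and no reset: what is moved stays moved. The work goes in short steps, Python scripts to look and compute and a shell command to move; the robot and the scene stay as the last step left them, time stands still between calls to the robot, and variables do not carry over. Pictures are saved under pics/ and viewed, at most 10 in all, crops included, and the job is handed in when it is done.

```bash
mkdir -p pics; cat > h.py <<'E'
import numpy as np, cv2
from cell import telemetry, vision
def cal(n):
    c=vision.get_calibration(n); K=np.array(c["camera_matrix"],float)
    R=cv2.Rodrigues(np.array(c["rvec"],float))[0]; t=np.array(c["tvec"],float).ravel(); return K,R,t
def grab(n):
    c=cal(n); p,d=vision.read_camera(n); return p,d,c
def cloud(d,c):
    K,R,t=c; v,u=np.mgrid[:d.shape[0],:d.shape[1]]
    P=np.stack([(u-K[0,2])/K[0,0]*d,(v-K[1,2])/K[1,1]*d,d],-1)
    return (P-t)@R
def ray(uv,z,c):
    K,R,t=c; uv=np.atleast_2d(np.array(uv,float)); d=np.c_[(uv[:,0]-K[0,2])/K[0,0],(uv[:,1]-K[1,2])/K[1,1],np.ones(len(uv))]@R
    o=-R.T@t; return o+d*((z-o[2])/d[:,2])[:,None]
def save(p,f): cv2.imwrite(f,cv2.cvtColor(p,cv2.COLOR_RGB2BGR))
E
python3 - <<'E'
from h import *
for n in("top","scene"):
    p,d,c=grab(n); save(p,f"pics/{n}0.png"); np.savez(f"{n}0.npz",p=p,d=d,K=c[0],R=c[1],t=c[2])
    print(n,-c[1].T@c[2],c[1][2],c[0][0,0])
s=telemetry.observe(); print(s["tool_pos"],s["tool_rot"],s["time"])
print(cal("wrist"))
E
```

```text
top [ 0.52796333 -0.07626511  1.10438431] [ 0.09704666  0.00259647 -0.99527645] 354.46828500970486
scene [ 0.94367694 -0.53572567  0.96422218] [-0.29191571  0.42575178 -0.8564582 ] 355.3109862344588
[ 0.23342129 -0.47012348  0.40414123] [-3.14028078e+00 -2.02735499e-04  4.60756939e-01] 0.1
(array([[319.46415983,   0.        , 256.42335454],
       [  0.        , 319.46415983, 190.48817509],
       [  0.        ,   0.        ,   1.        ]]), array([[ 0.44485369, -0.89560136, -0.00184498],
       [-0.86523454, -0.43030029,  0.25731469],
       [-0.23124528, -0.11287105, -0.9663259 ]]), array([-0.52422341, -0.03309942,  0.39057852]))
```

View pics/top0.png

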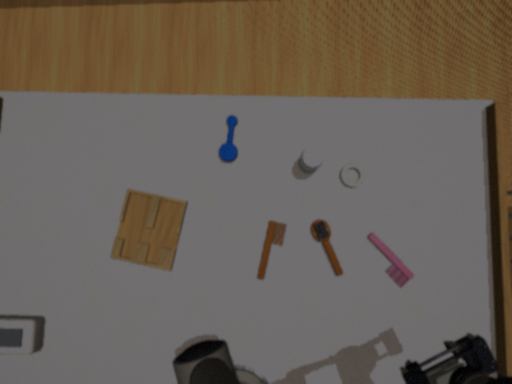

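View pics/scene0.png

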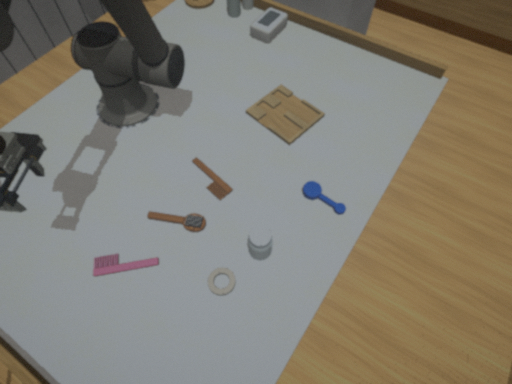

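Top view: the tray is at (150,230). The candidates are the brown comb, head (278,225) to handle end (262,278), teeth on the right; the brush, head (320,230) to handle end (340,274); and the pink look-alike comb at (390,260), which I leave alone. The jar (308,162), teether (350,176) and rattle (229,140) are away from the path. I choose the brown comb and the brush.

```bash
cat > m.py <<'E'
from h import *
def load(n):
    z=np.load(n+"0.npz"); return z["p"],z["d"],(z["K"],z["R"],z["t"])
im=[]
for n in("top","scene"):
    p,d,c=load(n); X=cloud(d,c); hsv=cv2.cvtColor(p,cv2.COLOR_RGB2HSV)
    m=((hsv[...,0]<22)&(hsv[...,1]>70)&(X[...,0]>.25)&(X[...,0]<.72)&(X[...,1]>-.4)&(X[...,1]<.45)&(X[...,2]<.06)).astype(np.uint8)
    k,l,st,ce=cv2.connectedComponentsWithStats(m)
    for i in range(1,k):
        if st[i,4]<100: continue
        q=X[l==i]; cnt=max(cv2.findContours((l==i).astype(np.uint8),0,2)[0],key=cv2.contourArea).reshape(-1,2)
        r=cv2.minAreaRect((ray(cnt,.012,c)[:,:2]*1000).astype(np.float32))
        print(n,st[i],"z pct",np.percentile(q[:,2],[5,25,50,75,95]).round(4),"mean",q.mean(0).round(3),"rect",[np.round(a,1) for a in r], np.round(cv2.boxPoints(r)).tolist())
p,d,c=load("top")
a=cv2.resize(p[180:290,100:350],None,fx=3.2,fy=3.2,interpolation=2); a=np.clip(a*1.5,0,255).astype(np.uint8); save(a,"pics/crop.png")
E
python3 m.py
```

```text
top [ 111  189   76   81 4311] z pct [0.0021 0.0044 0.0066 0.0137 0.017 ] mean [0.513 0.277 0.008] rect [array([514. , 276.4]), array([190.1, 215.1]), np.float64(79.0)] [[390.0, 203.0], [602.0, 163.0], [638.0, 349.0], [426.0, 390.0]]
top [258 221  28  58 601] z pct [-0.0009  0.0096  0.012   0.014   0.016 ] mean [ 0.477 -0.098  0.011] rect [array([456. , -99.9]), array([ 52.2, 176.4]), np.float64(78.0)] [[364.0, -107.0], [537.0, -144.0], [548.0, -93.0], [375.0, -56.0]]
top [311 220  32  55 465] z pct [0.011  0.0149 0.0175 0.0199 0.0227] mean [ 0.475 -0.269  0.017] rect [array([ 468.5, -268. ]), array([175.8,  56.4]), np.float64(19.0)] [[376.0, -270.0], [395.0, -323.0], [561.0, -266.0], [542.0, -213.0]]
scene [ 248   86   75   57 2115] z pct [0.0036 0.0056 0.0076 0.0147 0.0181] mean [0.517 0.277 0.01 ] rect [array([515. , 277.9]), array([188.1, 212.2]), np.float64(79.0)] [[393.0, 206.0], [601.0, 165.0], [637.0, 350.0], [429.0, 390.0]]
scene [193 159  39  40 415] z pct [0.0062 0.0097 0.0127 0.0145 0.0164] mean [ 0.483 -0.098  0.012] rect [array([456.7, -99.5]), array([ 51. , 174.2]), np.float64(78.8)] [[366.0, -108.0], [537.0, -141.0], [547.0, -91.0], [376.0, -58.0]]
scene [148 212  57  19 304] z pct [0.0127 0.0154 0.019  0.0207 0.0231] mean [ 0.472 -0.276  0.018] rect [array([ 473.5, -277.8]), array([175.2,  40.7]), np.float64(25.2)] [[386.0, -297.0], [403.0, -334.0], [561.0, -259.0], [544.0, -222.0]]
```

View pics/crop.png

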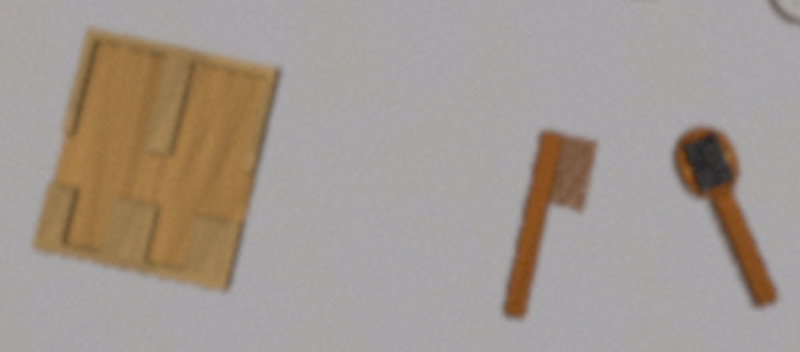

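The crop confirms the choice. The comb's teeth are on its -y side, the brush is bristles up, and the tray's bays are at its far end, with the symmetrical recess on the left. Next I hover over the brush for a close look.

```bash
python3 -m crank '[[1,288,-69,80,0.08],[1,288,-69,80,0.08],[1,288,-69,80,0.08],[1,288,-69,80,0.08],[1,288,-69,80,0.08],[1,288,-69,80,0.08],[1,288,-69,80,0.08],[1,288,-69,80,0.08],[1,288,-69,80,0.08],[1,288,-69,80,0.08],[1,288,-69,80,0.08],[1,288,-69,80,0.08]]' 15
cat > w.py <<'E'
from h import *
import sys
# close look: principal axis of the wooden handle; ref = tool pose
s=telemetry.observe(); p,d,c=grab("wrist"); save(p,f"pics/{sys.argv[1]}.png"); np.savez(sys.argv[1]+"0.npz",p=p,d=d,K=c[0],R=c[1],t=c[2])
print(s["tool_pos"],s["tool_rot"],s["time"])
X=cloud(d,c); hsv=cv2.cvtColor(p,cv2.COLOR_RGB2HSV)
m=((hsv[...,0]<16)&(hsv[...,1]>110)&(X[...,2]<.06)).astype(np.uint8)
k,l,st,ce=cv2.connectedComponentsWithStats(m)
for i in range(1,k):
    if st[i,4]<400: continue
    q=X[l==i]; cnt=max(cv2.findContours((l==i).astype(np.uint8),0,2)[0],key=cv2.contourArea).reshape(-1,2)
    r=cv2.minAreaRect((ray(cnt,.012,c)[:,:2]*1000).astype(np.float32))
    print(st[i],"z",np.percentile(q[:,2],[5,50,95]).round(4),"mean",q.mean(0).round(4),np.round(cv2.boxPoints(r)).tolist())
E
python3 w.py w1
```

```text
time: 1.1
tool_pos: [0.4599, -0.2814, 0.3251]
tool_rot: [3.141, 0.0, 0.379]
contact_force: [0.5, 1.3, 0.1]
opening: 0.0916
grip_force: 0.0
[ 0.4599451  -0.28138189  0.32508169] [3.14097428e+00 5.93754807e-05 3.79173088e-01] 1.1
[   0    2  140  186 7113] z [0.0097 0.0142 0.0159] mean [ 0.4746 -0.0945  0.0134] [[362.0, -111.0], [537.0, -145.0], [548.0, -90.0], [373.0, -55.0]]
[ 215   65   63  187 4043] z [0.0139 0.0195 0.0216] mean [ 0.478  -0.267   0.0181] [[379.0, -277.0], [400.0, -328.0], [562.0, -260.0], [541.0, -209.0]]
```

View pics/w1.png

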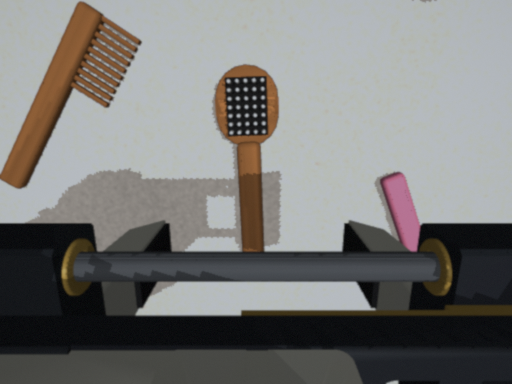

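The wrist view shows the brush head around (247,104) with the handle running down to (252,250) between the fingers. The comb is at upper left with its teeth to the right, and the pink comb is at (400,210).

```bash
cat > ax.py <<'E'
from h import *
z=np.load("w10.npz"); p,d,c=z["p"],z["d"],(z["K"],z["R"],z["t"])
X=cloud(d,c); hsv=cv2.cvtColor(p,cv2.COLOR_RGB2HSV)
m=((hsv[...,0]<16)&(hsv[...,1]>110)&(X[...,2]<.06)).astype(np.uint8)
def mid(rows,x0,x1,h):
    uv=[(np.mean(np.nonzero(m[r,x0:x1])[0][[0,-1]])+x0,r) for r in rows]; return ray(uv,h,c)
H=mid(range(152,246),210,285,.020)   # brush handle, both sides
vx,vy,x,y=cv2.fitLine((H[:,:2]*1000).astype(np.float32),2,0,.01,.01).ravel(); s=np.sign(vx); u=np.array([vx,vy])*s
tip=ray([(np.mean(np.nonzero(m[66,210:285])[0])+210,65)],.010,c)[0,:2]*1000
o=np.array([x,y]); t=(tip-o)@u; O=o+u*(t-90)
print("brush yaw",np.arctan2(u[1],u[0]),"tip",tip,"off",(tip-o)@[-u[1],u[0]],"origin",O,"grasp(-10)",O-10*u,"handle depth z",np.median(X[160:240,250,2]))
# comb: minAreaRect of bar = mask eroded to remove teeth
k=cv2.morphologyEx(m,2,np.ones((11,11),np.uint8)); k[:,160:]=0
cnt=max(cv2.findContours(k,0,2)[0],key=cv2.contourArea).reshape(-1,2)
r=cv2.minAreaRect((ray(cnt,.013,c)[:,:2]*1000).astype(np.float32)); print("comb bar",r,cv2.boxPoints(r).tolist(),"z",np.median(X[k>0][:,2]))
# two-view height of head tip: top + scene rays are low-res; triangulate handle/comb centroids
tz=[np.load(n+"0.npz") for n in("top","w1")]
E
python3 ax.py
```

```text
brush yaw 0.4174046 tip [ 551.9582835  -235.63100179] off -1.452210872504736 origin [ 469.09659702 -270.78850481] grasp(-10) [ 459.95515568 -274.84239742] handle depth z 0.020845158485478105
comb bar ((491.7565002441406, -92.43631744384766), (25.462108612060547, 109.11463928222656), 78.88441467285156) [[435.76824951171875, -94.4104995727539], [542.8359375, -115.44658660888672], [547.7447509765625, -90.4621353149414], [440.67706298828125, -69.4260482788086]] z 0.014601922587920965
```

```bash
python3 -m crank '[[0.2,2,-6,60,-0.038],[0.2,2,-6,100,-0.038],[0.2,2,-6,125,-0.038],[0.2,2,-6,138,-0.038],[0.2,2,-6,142,-0.038],[0.2,2,-6,142,-0.038],[-1,2,-6,142,-0.038],[-1,2,-6,142,-0.038],[-1,2,-6,142,-0.038],[-1,2,-6,142,-0.038],[-1,2,-6,142,-0.038],[-1,2,-6,142,-0.038]]' 20
```

```text
time: 2.15
tool_pos: [0.4605, -0.2741, 0.1834]
tool_rot: [3.14, -0.001, 0.419]
contact_force: [-0.9, 0.7, 4.2]
opening: 0.0216
grip_force: 20.0
```

```bash
python3 -m crank '[[-1,0,0,-15,0],[-1,0,0,-45,0],[-1,0,0,-80,0],[-1,0,0,-115,0],[-1,0,0,-140,0],[-1,10,-18,-150,0.04],[-1,24,-44,-150,0.12],[-1,43,-77,-150,0.2],[-1,62,-111,-150,0.28],[-1,81,-146,-150,0.36],[-1,100,-180,-150,0.42],[-1,119,-214,-150,0.48]]' 20
python3 -c "
from h import *
s=telemetry.observe();p,y=np.array(s['tool_pos']),s['tool_rot'][2];print(p,y)
d=(np.array([.514,.3265])-p[:2])*1000;print(d@[np.cos(y),np.sin(y)],d@[np.sin(y),-np.cos(y)],y+.192)"
```

```text
time: 3.15
tool_pos: [0.4817, -0.0283, 0.3328]
tool_rot: [3.142, -0.0, -0.065]
contact_force: [2.1, 0.5, -0.8]
opening: 0.0221
grip_force: 20.0
[ 0.4816604  -0.02829968  0.33282942] -0.06456504072203617
9.380478380383526 -356.14697707139936 0.12743495927796383
```

```bash
python3 -m crank '[[-1,1,-35,0,0.04],[-1,2,-70,0,0.08],[-1,3,-105,0,0.127],[-1,4,-140,0,0.127],[-1,5,-175,0,0.127],[-1,6,-205,0,0.127],[-1,6,-220,0,0.127],[-1,6,-230,0,0.127],[-1,6,-230,0,0.127]]' 20
python3 w.py w2
```

```text
time: 3.9
tool_pos: [0.5019, 0.2005, 0.3325]
tool_rot: [-3.142, 0.0, -0.186]
contact_force: [-0.1, -0.2, -0.7]
opening: 0.0219
grip_force: 20.0
[0.50187073 0.20054558 0.33249808] [-3.14150088e+00  2.36315973e-04 -1.85917105e-01] 3.9
```

View pics/w2.png

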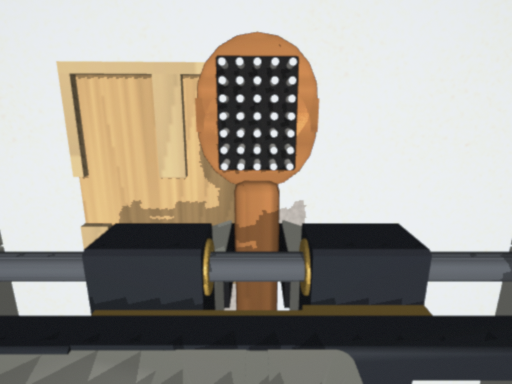

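The wrist view shows the held brush pointing straight along the tool, with its tip at (257,34). The tray's outer back-left corner is at (59,63), the brush bay spans columns 76–152 and its back wall is at row 75.

```bash
cat > tr.py <<'E'
from h import *
z=np.load("w20.npz"); p,d,c=z["p"],z["d"],(z["K"],z["R"],z["t"]); X=cloud(d,c); hsv=cv2.cvtColor(p,cv2.COLOR_RGB2HSV)
m=(hsv[...,1]>45)
print("z rim",np.median(X[66:72,80:180,2]),"floor",np.median(X[90:160,95:145,2]),"divider",np.median(X[90:160,160:175,2]),"brush z",np.median(X[195:235,250:265,2]))
b=ray([(u,np.nonzero(m[40:110,u])[0][0]+39.5) for u in range(75,185)],.016,c)[:,:2]*1e3
l=ray([(np.nonzero(m[v,30:110])[0][0]+29.5,v) for v in range(75,165)],.016,c)[:,:2]*1e3
f=lambda q:cv2.fitLine(q.astype(np.float32),cv2.DIST_HUBER,0,.01,.01).ravel()
B,L=f(b),f(l); print("back dir",np.arctan2(B[1],B[0]),"left dir",np.arctan2(L[1],L[0]))
uL=L[:2]*np.sign(L[0]); uB=B[:2]*np.sign(B[1]); yaw=(np.arctan2(uL[1],uL[0])+np.arctan2(uB[1],uB[0])-np.pi/2)/2
# corner
a=np.linalg.solve(np.c_[uL,-uB],B[2:]-L[2:]); C=L[2:]+a[0]*uL
R=np.array([[np.cos(yaw),-np.sin(yaw)],[np.sin(yaw),np.cos(yaw)]])
T=C-R@[108,94.5]; print("yaw",yaw,"corner",C,"tray",T,"brush_place",T+R@[0,48.5],"comb_place",T+R@[0,-31.5])
bz=.15
tip=ray([(257,34)],bz+.006,c)[0]*1e3; hd=ray([(257.5,190),(257.5,240)],np.median(X[195:235,250:265,2]),c)*1e3
print("tip",tip,"handle",hd,np.arctan2(*(hd[0]-hd[1])[1::-1]))
s=np.array([501.9,200.5]); y=-.186; print("tip in tool", (tip[:2]-s)@[np.cos(y),np.sin(y)],(tip[:2]-s)@[np.sin(y),-np.cos(y)], "handle off",(hd[:,:2]-s)@[np.sin(y),-np.cos(y)])
E
python3 tr.py
```

```text
z rim 0.016858335078451626 floor 0.006969264080712225 divider 0.016950228087960793 brush z 0.16995625930972447
back dir 1.3850106 left dir -0.1930551
yaw -0.1894204 corner [637.58325 352.17566] tray [513.72161278 279.70121744] brush_place [522.85366333 327.33372414] comb_place [507.79048717 248.76464093]
tip [599.74767304 181.61331817 156.        ] handle [[531.84469896 194.11519724 169.95625931]
 [507.20385355 198.72207076 169.95625931]] -0.18482706425857762
tip in tool 99.65268035884952 0.4660115210026028 handle off [0.73702194 0.76642485]
```

```bash
python3 -m crank '[[-1,-4,-35,0,0],[-1,-8,-75,0,0],[-1,-12,-108,0,0],[-1,-12,-122,10,0],[-1,-12,-128,30,0],[-1,-12,-128,60,0],[-1,-12,-128,90,0],[-1,-12,-128,110,0],[-1,-12,-128,122,0],[-1,-12,-128,127,0],[-1,-12,-128,127,0],[-1,-12,-128,127,0]]' 20
python3 w.py w3
```

```text
time: 4.95
tool_pos: [0.515, 0.3267, 0.2068]
tool_rot: [-3.141, -0.001, -0.189]
contact_force: [0.4, -0.6, -0.6]
opening: 0.0215
grip_force: 20.0
[0.5149741  0.32666622 0.2067797 ] [-3.14076658e+00 -1.48391855e-03 -1.88931876e-01] 4.95
[ 195   31  125  221 9496] z [0.037  0.0386 0.0446] mean [0.5661 0.3166 0.0398] [[493.0, 297.0], [612.0, 274.0], [624.0, 339.0], [506.0, 362.0]]
[ 236  282   41   28 1135] z [0.0414 0.0439 0.0449] mean [0.4905 0.3313 0.0437] [[458.0, 325.0], [477.0, 321.0], [482.0, 346.0], [463.0, 350.0]]
```

View pics/w3.png

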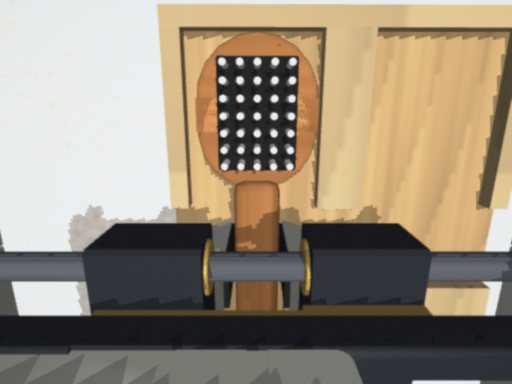

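The brush head sits over the symmetrical bay, about 2 mm to the right of centre (head columns 196–318, bay 184–321). I correct that and lower it.

```bash
python3 -m crank '[[-1,-1,-2,0,0],[-1,-1,-2,4,0],[-1,-1,-2,8,0],[-1,-1,-2,12,0],[-1,-1,-2,15,0],[-1,-1,-2,16.5,0],[-1,-1,-2,17.5,0],[-1,-1,-2,17.5,0]]' 20; python3 -m crank '[[-1,0,0,0.5,0],[-1,0,0,0.5,0]]'
```

```text
time: 5.67
tool_pos: [0.5134, 0.3291, 0.1894]
tool_rot: [3.141, 0.0, -0.188]
contact_force: [-4.7, -1.7, 11.7]
opening: 0.0218
grip_force: 20.0
time: 5.83
tool_pos: [0.5134, 0.3291, 0.1893]
tool_rot: [3.141, 0.0, -0.188]
contact_force: [-6.0, -2.5, 14.6]
opening: 0.0216
grip_force: 20.0
```

```bash
python3 -m crank '[[-0.2,0,0,-0.5,0],[-0.2,0,0,-0.5,0],[-0.2,0,0,-0.5,0],[-0.2,0,0,-0.5,0],[-0.2,0,0,-0.5,0],[-0.2,0,0,-10,0],[-0.2,0,0,-35,0],[-0.2,0,0,-70,0],[-0.2,0,0,-105,0],[-0.2,0,0,-130,0],[-0.2,1,20,-136,0],[0.2,2,55,-136,0]]' 20; python3 w.py w4
```

```text
time: 6.83
tool_pos: [0.5058, 0.2765, 0.3273]
tool_rot: [-3.137, -0.007, -0.185]
contact_force: [0.6, -0.6, -0.6]
opening: 0.0397
grip_force: 0.0
[0.50579513 0.2765189  0.32733528] [-3.13676682 -0.00655833 -0.18495647] 6.8333
[ 166   73   66  153 3522] z [0.0196 0.0224 0.0275] mean [0.5475 0.3205 0.0234] [[474.0, 290.0], [612.0, 287.0], [613.0, 347.0], [475.0, 349.0]]
```

View pics/w4.png

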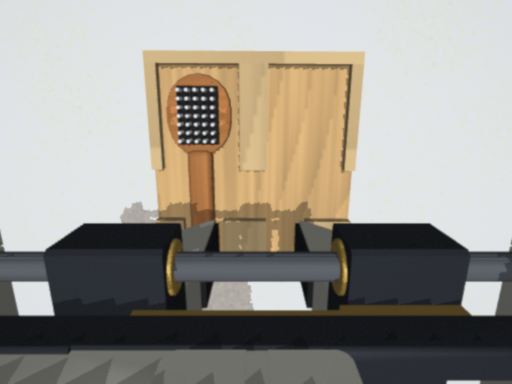

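The brush lies centred in the left bay, head around (199,113), with the heights reading flat. Now the comb.

```bash
python3 -m crank '[[0.2,1,35,0,0],[0.2,2,75,0,0],[0.2,4,115,0,0],[0.2,5,155,0,0],[0.2,6,195,0,0],[0.2,8,235,0,0],[0.2,9,275,0,0],[0.2,10,310,0,0],[0.2,11,340,0,0],[0.2,12,355,0,0],[0.2,12,361,0,0],[0.2,12,361,0,0]]' 20; python3 w.py w5
cat > cb.py <<'E'
from h import *
z=np.load("w50.npz"); p,d,c=z["p"],z["d"],(z["K"],z["R"],z["t"]); X=cloud(d,c); hsv=cv2.cvtColor(p,cv2.COLOR_RGB2HSV)
m=((hsv[...,0]<16)&(hsv[...,1]>110)&(X[...,2]<.06)).astype(np.uint8)
k,l,st,_=cv2.connectedComponentsWithStats(m); i=1+np.argmax(st[1:,4]); m=(l==i); v0=np.nonzero(m.any(1))[0][0]; vs=range(v0+8,215)
le=ray([(np.nonzero(m[v])[0][0]-.5,v) for v in vs],.012,c)[:,:2]*1e3
a=cv2.fitLine(le.astype(np.float32),cv2.DIST_HUBER,0,.01,.01).ravel(); u=a[:2]*np.sign(a[0]); n=np.array([-u[1],u[0]])
u0=np.nonzero(m[v0+2])[0][:15].mean(); e=ray([(u0,v0)],.013,c)[0,:2]*1e3
O=a[2:]+u*((e-a[2:])@u-90)-11*n
w=[(np.nonzero(m[v])[0][[0,-1]]) for v in range(200,214)]; print("handle px",w[0],w[-1])
s=telemetry.observe(); P=np.array(s["tool_pos"])*1e3; y=s["tool_rot"][2]; D=O-10*u-P[:2]
print("yaw",np.arctan2(u[1],u[0]),"O",O,"z",np.median(X[180:214,int(np.mean(w[0])),2]),"move",D@[np.cos(y),np.sin(y)],D@[np.sin(y),-np.cos(y)],"roll",y-np.arctan2(u[1],u[0]),P)
E
python3 cb.py
```

```text
time: 7.88
tool_pos: [0.4495, -0.0831, 0.3241]
tool_rot: [3.141, -0.0, -0.191]
contact_force: [-0.0, 0.8, -0.6]
opening: 0.055
grip_force: 0.0
[ 0.44945061 -0.08306987  0.32405056] [ 3.14145025e+00 -3.86546205e-04 -1.90641810e-01] 7.8833
[ 243   71   62  181 5306] z [0.0102 0.0143 0.0158] mean [ 0.48   -0.094   0.0136] [[371.0, -109.0], [537.0, -143.0], [547.0, -90.0], [381.0, -57.0]]
handle px [244 264] [244 263]
yaw -0.19729574 O [456.90195124 -82.97804332] z 0.014719328895049436 move -2.634293121995075 -0.6016514455164399 roll 0.007799959232823284 [449.56975685 -82.10494765 323.96728738]
```

View pics/w5.png

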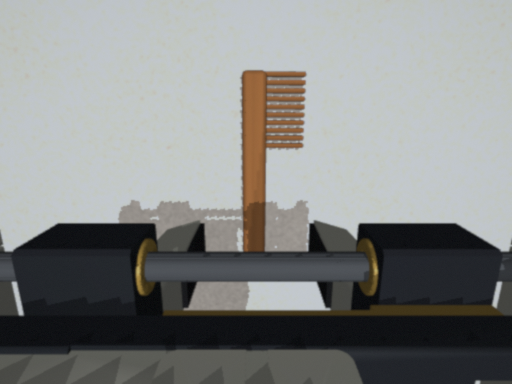

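The comb lies aligned between the fingers, handle at columns 244–264 and teeth on the right. I go down and grasp.

```bash
python3 -m crank '[[0.2,-2,0,30,0.007],[0.2,-2,0,65,0.007],[0.2,-2,0,100,0.007],[0.2,-2,0,125,0.007],[0.2,-2,0,138,0.007],[0.2,-2,0,142,0.007],[0.2,-2,0,142,0.007],[-1,-2,0,142,0.007],[-1,-2,0,142,0.007],[-1,-2,0,142,0.007],[-1,-2,0,142,0.007],[-1,-2,0,142,0.007]]' 20; python3 -m crank '[[-1,0,0,-10,0],[-1,0,0,-30,0],[-1,0,0,-60,0],[-1,0,0,-80,0],[-1,0,0,-90,0],[-1,0,0,-90,0]]' 20
```

```text
time: 8.93
tool_pos: [0.4478, -0.0818, 0.1824]
tool_rot: [3.141, -0.001, -0.195]
contact_force: [-0.1, 1.1, 0.4]
opening: 0.0266
grip_force: 0.0
time: 9.43
tool_pos: [0.4482, -0.082, 0.2741]
tool_rot: [3.141, -0.005, -0.195]
contact_force: [0.4, -0.2, -1.5]
opening: 0.0214
grip_force: 20.0
```

The fingers closed fully only as the lift began, so I check how the comb sits in the grip.

```bash
cat > hc.py <<'E'
from h import *
s=telemetry.observe(); P=np.array(s["tool_pos"])*1e3; y=s["tool_rot"][2]
p,d,c=grab("wrist"); save(p,"pics/w6.png"); X=cloud(d,c); hsv=cv2.cvtColor(p,cv2.COLOR_RGB2HSV)
m=((hsv[...,0]<16)&(hsv[...,1]>110)&(X[...,2]>.03)).astype(np.uint8)
k,l,st,_=cv2.connectedComponentsWithStats(m); i=1+np.argmax(st[1:,4]); m=(l==i); print(st[i])
v0=np.nonzero(m.any(1))[0][0]
for v in (v0+10,(v0+215)//2,212):
    a=np.nonzero(m[v])[0][0]; print("z along bar",v,np.median(X[v-2:v+3,a+6:a+16,2]))
h=np.median(X[v0+10:212,a+6:a+16,2])-.001
le=ray([(np.nonzero(m[v])[0][0]-.5,v) for v in (v0+12,150,212)],h,c)[:,:2]*1e3
e=ray([(np.nonzero(m[v0+2])[0][:15].mean(),v0)],h,c)[0,:2]*1e3
f=lambda q:[((q-P[:2])@[np.cos(y),np.sin(y)]).round(1),((q-P[:2])@[np.sin(y),-np.cos(y)]).round(1)]
print("left edge tool",f(le),"tip tool",f(e),"z",h,"underside if TCP at 0:",h-.014-P[2]/1e3)
E
python3 hc.py
```

```text
[  233    32   120   220 14975]
z along bar 42 0.10324349639495937
z along bar 123 0.10305115667483236
z along bar 212 0.10279700366595601
left edge tool [array([95.9, 48.9, 17.5]), array([-10.2, -10.1, -10.1])] tip tool [np.float64(100.8), np.float64(-5.5)] z 0.10195040618617118 underside if TCP at 0: -0.18619552605497186
```

```bash
python3 -m crank '[[-1,-1,-20,-5,0],[-1,-3,-55,-5,0],[-1,-5,-92,-5,0],[-1,-7,-130,-5,0],[-1,-9,-170,-5,0],[-1,-11,-210,-5,0],[-1,-12,-250,-5,0],[-1,-14,-285,-5,0],[-1,-15,-312,-5,-0.005],[-1,-16,-328,-5,-0.005],[-1,-16,-336,-5,-0.005],[-1,-16,-336,-5,-0.005]]' 20; python3 -m crank '[[-1,0,0,20,0],[-1,0,0,40,0],[-1,0,0,55,0],[-1,0,0,65,0],[-1,0,0,70,0],[-1,0,0,70,0]]' 20; python3 w.py w7
```

```text
time: 10.48
tool_pos: [0.4968, 0.2521, 0.2753]
tool_rot: [3.141, 0.002, -0.188]
contact_force: [-0.1, 0.5, -1.5]
opening: 0.0214
grip_force: 20.0
time: 10.98
tool_pos: [0.497, 0.2501, 0.2056]
tool_rot: [3.14, 0.002, -0.191]
contact_force: [-0.3, 0.4, 0.6]
opening: 0.0215
grip_force: 20.0
[0.49696091 0.25005626 0.20562459] [ 3.14026271e+00  1.94536931e-03 -1.91291816e-01] 10.9833
[  232    31   122   221 16365] z [0.0273 0.0326 0.0345] mean [0.5521 0.2278 0.0313] [[472.0, 204.0], [590.0, 182.0], [601.0, 242.0], [484.0, 265.0]]
[  47   36  113  207 7303] z [0.0155 0.0212 0.0273] mean [0.5608 0.3104 0.0219] [[497.0, 302.0], [607.0, 281.0], [617.0, 335.0], [508.0, 356.0]]
[ 37  80  25  61 666] z [0.0193 0.0209 0.0222] mean [0.5813 0.3401 0.0206] [[566.0, 344.0], [596.0, 337.0], [598.0, 347.0], [568.0, 353.0]]
[ 237  282   40   28 1067] z [0.0321 0.0338 0.0348] mean [0.466  0.2554 0.0337] [[440.0, 248.0], [459.0, 244.0], [464.0, 268.0], [445.0, 272.0]]
```

View pics/w7.png

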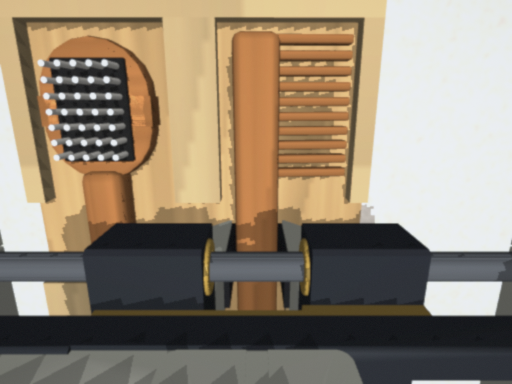

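The comb is over the lopsided bay: bar columns 232–278, teeth out to 353, bay 217–361. The brush lies in its own bay. I shift 1 mm left and lower.

```bash
python3 -m crank '[[-1,0.5,-1,0,0],[-1,0.5,-1,4,0],[-1,0.5,-1,8,0],[-1,0.5,-1,11,0],[-1,0.5,-1,12.5,0],[-1,0.5,-1,13.2,0],[-1,0.5,-1,13.2,0]]' 20; python3 -m crank '[[-1,0,0,0.5,0],[-1,0,0,0.5,0]]'
```

```text
time: 11.62
tool_pos: [0.4977, 0.2519, 0.1933]
tool_rot: [3.141, 0.0, -0.19]
contact_force: [0.7, 0.1, -0.5]
opening: 0.0219
grip_force: 20.0
time: 11.78
tool_pos: [0.4978, 0.2519, 0.1931]
tool_rot: [-3.142, -0.0, -0.19]
contact_force: [-0.4, 0.5, -0.9]
opening: 0.0215
grip_force: 20.0
```

```bash
python3 -m crank '[[-1,0,0,0.5,0],[-1,0,0,0.5,0]]'; python3 -m crank '[[-1,0,0,0.5,0],[-1,0,0,0.5,0]]';  python3 -m crank '[[-1,0,0,0.5,0],[-1,0,0,0.5,0]]'
```

```text
time: 11.95
tool_pos: [0.4979, 0.2519, 0.193]
tool_rot: [-3.141, -0.0, -0.19]
contact_force: [-1.4, -0.1, 2.4]
opening: 0.0211
grip_force: 20.0
time: 12.12
tool_pos: [0.4978, 0.2519, 0.1928]
tool_rot: [-3.141, -0.001, -0.19]
contact_force: [-3.4, 0.4, 7.7]
opening: 0.0215
grip_force: 20.0
time: 12.28
tool_pos: [0.4978, 0.252, 0.1927]
tool_rot: [-3.141, -0.001, -0.19]
contact_force: [-3.2, 0.3, 12.0]
opening: 0.0211
grip_force: 20.0
```

The comb is on the bottom. I back off the press, release, rise and look.

```bash
python3 -m crank '[[-1,0,0,-0.8,0],[-0.3,0,0,-0.8,0],[-0.3,0,0,-0.8,0],[-0.3,0,0,-0.8,0],[-0.3,0,0,-0.8,0],[-0.3,0,0,-0.8,0],[-0.3,0,0,-10,0],[-0.3,0,0,-35,0],[-0.3,0,0,-70,0],[-0.3,0,0,-105,0],[-0.3,0,0,-130,0],[-0.3,0,0,-135,0]]' 20; python3 -m crank '[[-0.3,-40,0,-135,0],[-0.3,-80,0,-135,0],[-0.3,-110,0,-135,0],[-0.3,-110,0,-135,0],[-0.3,-110,0,-135,0]]'; python3 w.py w8; python3 -c "
from h import *
p,d,c=grab('top'); save(cv2.resize(p[180:280,100:200],None,fx=5,fy=5),'pics/top_end.png')"
```

```text
time: 13.28
tool_pos: [0.4986, 0.2522, 0.3322]
tool_rot: [-3.137, -0.008, -0.19]
contact_force: [0.2, 1.0, 0.6]
opening: 0.0319
grip_force: 0.0
time: 13.7
tool_pos: [0.3866, 0.2731, 0.4656]
tool_rot: [-3.138, -0.003, -0.189]
contact_force: [0.2, 0.7, 0.4]
opening: 0.0325
grip_force: 0.0
[0.38659247 0.27313652 0.46557906] [-3.13807111 -0.0033517  -0.18865063] 13.7
[ 169    0   48  134 2361] z [0.0196 0.0257 0.0279] mean [0.5158 0.3266 0.0244] [[430.0, 317.0], [587.0, 287.0], [598.0, 343.0], [441.0, 373.0]]
[ 249    0   46  134 3137] z [0.0146 0.0201 0.0219] mean [0.516  0.2408 0.019 ] [[412.0, 224.0], [569.0, 193.0], [579.0, 247.0], [422.0, 278.0]]
```

View pics/w8.png

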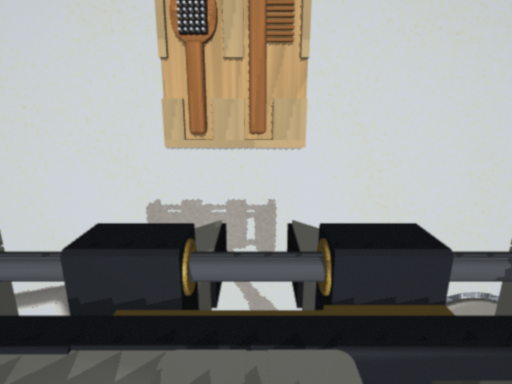

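Both handles lie in their slots, with ends at (198,132) and (258,132). The brush tops out at 26 mm and the comb at 20 mm, so both are flat on the 6 mm bottom. I hand in.

```bash
python3 -c "
from cell import ticket; print(ticket.hand_in())"
```

```text
the job is handed in; nothing more can be done
None
```

The brush and the comb each lie flat in their own recess of the grooming tray, the arm kept clear of the jar, teether and rattle, and the job was handed in at about 14 s.

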